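Run a cleaning tap down a valve boss

ROBOT

A 7-joint arm with a two-finger parallel gripper is mounted at the origin on the work surface. World frame = base frame: x ahead of the robot, y to its left, z up, the work surface at z = 0. Lengths are in m, angles in rad, forces in N, time in s.
With the tool pointing down it reaches from about 0.425 to 0.925 m from the base axis. Payload 6.8 kg.
Tool frame: the origin (TCP) lies between the finger pads; the fingertips stand 11 mm ahead of it and the grasp point (between the pads) lies 8 mm behind it; z points along the fingers, y is the line along which they close (so a half turn about z gives the same grasp; the last joint's range is limited). The gripper opens to 85 mm and grips with 20 to 120 N. Pads are 22 mm wide; open, the fingers measure 114 mm over their backs; the gripper's body (76 mm by 85 mm) begins 54 mm behind the grasp point. The pads swing forward as they close: fully open they stand 13 mm farther back than shut.
Start: joints at [1.173, 0.477, 0.022, 1.555, -0.011, 1.109, -0.083], TCP at [0.193, -0.647, 0.242] pointing down, gripper open.
Joint ranges: [-2.96, 2.96], [-0.34, 2.1], [-1.41, 1.46], [0.24, 2.44], [-1.37, 4.51], [0.17, 1.92], [-2.96, 2.96]. Speed limits (rad/s): [2.39, 2.39, 3.14, 3.14, 3.14, 3.14, 3.14].

INTERFACE

Orientations are given as a rotation vector (axis times angle).
In Python, from bench import r gives the robot as it stands.
- The arm moves only by the tool send_rows, never from a script. Its argument "deltas" is a list of rows, each an object of numbers: "dx", "dy", "dz": the shift along the world's x, y, z in mm; "rx", "ry", "rz": the turn, a rotation vector about the world's x, y, z in degrees. A call has 1 to 5 rows; each row is the pose to reach, as a shift and turn from the pose commanded when the call began; what a row does not reach only later rows make up. A row lasts 1/12 s, in which the tool goes at most 41.7 mm and 7.16 degrees, less where a joint would pass 70% of its speed; a pose out of reach is approached as far as the arm can. A call with a gripper value outside its range is refused whole. "jaw" is the finger opening in mm, from 0 to 85.4, set as the call begins (left out, the last holds). The fingers move at their own pace and stop on an object; "newtons" is the grip in N (left out, the last holds). Time passes only in rows, so rows that repeat a pose let the fingers close. It gives the time, the measured TCP pose, the force, the opening and the grip force at its end, in the units of the state.
- r.get_obs(): the state, without advancing time (a new reading comes with each control period).
- r.grab_frame(name): name is "side" or "top"; returns a dict with "frame" (400x640x3 uint8, blue, green, red), "z_map" (400x640 float32, m along the optical axis (not along the pixel's ray), 0 where there is no reading), "vertical_fov" (degrees; the focal length in pixels is half the picture's height over the tangent of half this angle, whatever the lens; pixels are square), "cx", "cy" (the principal point, pixels), "distortion" ([k1, k2, p1, p2, k3] as OpenCV has them; the pictures are not rectified), "xyz" and "orientation" of the camera in the world. Camera axes: x right, y down, z forward; pixel columns grow to the right and rows downward; lengths in m; the calibration is good to about 2 mm. A picture is of the moment at which its call begins.
- r.hand_in(): hands the job in; it is judged then, once.
The state is a dict: "clock": time; "joints": joint angles; "qvel": joint speeds; "tau": joint torques, N m; "tcp_pos": TCP position; "orientation": TCP orientation; "contact_force": force on the tool from outside, world axes, zero at the start; "moment": the same for the moment, N m; "grip_width": finger opening in m; "gripper_force": force on a finger pad.
Only numpy, scipy, OpenCV 4.12 (cv2) and the standard library are available. Lean on these libraries where they do the work, as an engineer would, in place of code of your own. Each camera call takes 0.05 s, during which the arm holds its last target. There are 200 camera calls.

TASK

Put the tap wrench on the square head of the thread-cleaning tap that stands in the clamped brass valve, then work the tap in clockwise with the wrench: half a turn forward, a quarter back, half a turn forward, a quarter back, then forward again until you feel it bottom. Do not force it at the bottom, or the valve twists in its clamp. Leave the tap bottomed with the wrench sitting level on it, let go, and leave everything else on the bench alone.

Things in the scene. Friction and masses are not known exactly. Their poses are not given: they have to be found in the camera images.
- wrench_stem (a point): Loose tap wrench (0.28 kg), standing socket-down on the bench: centre of its blue square carrying stem, 16 x 16 x 46 mm, 51 mm above the wrench's underside. z up, +x along the arm with the red knob; stem sides lie along x and y. Dark hub below the stem: 30 x 30 mm, up to 28 mm. Two 10 mm bar arms along +x and -x, 21 mm up, ball ends at 68 mm.
- wrench_socket (a point): Centre of the ceiling of the wrench's square socket, on its axis 14 mm above its underside, axes as wrench_stem. The socket is 16 mm wide (sides along x and y), 14 mm deep, open below. With the wrench fully home this point lies on tap_head. It fits the head any of four ways round, with about 9 degrees of play either way.
- wrench_knob (a point): Centre of the red upright cranking knob, 18 mm across, 50 mm tall, on the wrench's +x arm: 65 mm from the wrench's axis, 60 mm above its underside (9 mm above wrench_stem). The knob spins freely on its pin, so the gripped knob can be carried round a 65 mm circle without turning the gripper.
- tap_head (a point): Centre of the top of the tap's steel square head, 14 x 14 x 16 mm, sides along this point's x and y, z up; its yaw shows the tap's turning. The tap is started in its thread: clockwise from above drives it in, sinking 4 mm a turn, 0.22 N m to turn either way. It bottoms on a hard stop 0.84 to 1.15 turns in from its start: unknown, to be felt.
- clamp: Grey clamp bolted to the bench, origin at the centre of its underside on the tap's axis, z up: base 130 x 85 x 12 mm, two dark jaws 60 mm long and 62 mm high. The tap head's top stands 113 to 118 mm above its underside.
- valve_end (a point): Centre of one end face of the brass valve held in the clamp, 56 mm from the tap's axis and 45 mm above the bench. Valve pipe 112 mm long, 38 mm across the ends; boss 30 mm across, top 79 mm above the bench. The valve twists about the tap's axis if more than about 0.65 N m is put on the tap at the bottom (about 10 N on the knob); this point then moves.
- trap_nut: Bystander: white plastic ring nut, 60 mm across, 22 mm high, hole 44 mm; origin at the centre of its underside.
- brass_nut: Bystander: brass ring nut, 32 mm across, 12 mm high; origin at the centre of its underside.
- spare_valve: Bystander: small brass valve with a blue lever, 70 mm long, 44 mm high; origin at the centre of its underside.
- screwdriver: Bystander: screwdriver with an orange handle, lying down; origin at the centre of its underside.
- dish_soap: Bystander: yellow bottle with a red cap, 64 mm across, 200 mm high; origin at the centre of its underside.
- cleaner: Bystander: orange bottle with a red cap, 72 mm across, 190 mm high; origin at the centre of its underside.
- sponge_block: Bystander: green block, 100 x 65 x 28 mm; origin at the centre of its underside.
Things that resemble listed ones, but are neither listed nor needed, are in the scene too. There is more than one size of the part that bears wrench_stem; the job needs the smallest.

How it is judged:
On the way, in this order (a step that is already met when the one before it is completed fails the run):
1. the wrench is seated on the tap's square head (distance between wrench_socket and tap_head below 0.004 m and angle between wrench_socket's own z axis and vertical below 0.12 rad and distance of tap_head from where it was at the start of the episode below 0.0012 m), for 0.1 s.
2. first stroke: the tap is turned about half a turn in (at least 0.42 turn) (distance between wrench_socket and tap_head below 0.004 m and angle between wrench_socket's own z axis and vertical below 0.12 rad and distance of tap_head from where it was at the start of the episode above 0.00168 m), for 0.02 s.
3. backed off about a quarter turn (to less than 0.34 turn in; going on past 0.65 turn instead fails the run) ((((distance between wrench_socket and tap_head below 0.004 m and angle between wrench_socket's own z axis and vertical below 0.12 rad) and distance of tap_head from where it was at the start of the episode below 0.00136 m) or distance of tap_head from where it was at the start of the episode above 0.0026 m)), for 0.02 s.
4. second stroke: half a turn in again (at least 0.64 turn from the start) (distance of tap_head from where it was at the start of the episode above 0.00256 m), for 0.02 s.
5. backed off about a quarter turn again (to less than 0.59 turn in; going on to the bottom instead fails the run) ((((distance between wrench_socket and tap_head below 0.004 m and angle between wrench_socket's own z axis and vertical below 0.12 rad) and distance of tap_head from where it was at the start of the episode below 0.00236 m) or z of tap_head in the frame of clamp below 0.113493 m)), for 0.02 s.
6. third stroke: the tap is bottomed (z of tap_head in the frame of clamp below 0.113493 m), for 0.05 s.
At the end, for the whole second after the job is handed in: The tap is bottomed (within 0.12 rad of its stop), the wrench sits home on its head (within 4 mm, tilted less than 7 degrees), at rest and released, and the valve has not twisted in its clamp (its end moved less than 4 mm) (distance between wrench_socket and tap_head below 0.004 m and angle between wrench_socket's own z axis and vertical below 0.12 rad and z of tap_head in the frame of clamp below 0.113493 m and linear speed of wrench below 0.02 m/s and contact force between the fingers and wrench below 0.2 N and distance of valve_end from where it was at the start of the episode below 0.004 m); the robot touches nothing.
It fails at once if the valve is twisted in its clamp (its end moves more than 4 mm, about 4 degrees) (distance of valve_end from where it was at the start of the episode above 0.004 m).
It fails at once if a bystander is shifted by more than 30 mm (distance of any of trap_nut, brass_nut, spare_valve, screwdriver, dish_soap, cleaner, sponge_block from where it was at the start of the episode above 0.03 m).
It also fails if it takes over 72 s, if anything falls off the work surface, if the arm or the gripper's body presses on something with over 40 N, if the wrist force passes 120 N, or if a joint passes its speed limit or range.

## Working session

There is one attempt and no reset: what is moved stays moved. The work goes in short steps, Python scripts to look and compute and a tool call to move; the robot and the scene stay as the last step left them, time stands still between calls to the robot, and variables do not carry over. Pictures are saved under pics/ and viewed, at most 10 in all, crops included, and the job is handed in when it is done.

Besides the shell and the picture viewer there is one more tool, called after "Call:" as name(argument=value, ...) on one line, values as JSON. send_rows: Moves the arm, as the interface text tells. Its arguments: {"type":"object","properties":{"deltas":{"type":"array","items":{"type":"object","properties":{"dx":{"type":"number"},"dy":{"type":"number"},"dz":{"type":"number"},"rx":{"type":"number"},"ry":{"type":"number"},"rz":{"type":"number"}}}},"jaw":{"type":"number"},"newtons":{"type":"number"}},"required":["deltas"]}

```bash
mkdir -p pics
cat > h.py <<'E'
import numpy as np, cv2
from scipy.spatial.transform import Rotation as R
from bench import r
def cam(n):
    f=r.grab_frame(n); h=f["frame"].shape[0]
    fl=h/2/np.tan(np.radians(f["vertical_fov"])/2)
    f["K"]=np.array([[fl,0,f["cx"]],[0,fl,f["cy"]],[0,0,1]]); f["D"]=np.array(f["distortion"],float)
    f["R"]=R.from_rotvec(f["orientation"]).as_matrix(); f["t"]=np.array(f["xyz"]); return f
def ray(f,uv):
    p=cv2.undistortPoints(np.array(uv,float).reshape(-1,1,2),f["K"],f["D"]).reshape(-1,2)
    return np.c_[p,np.ones(len(p))]@f["R"].T
def onz(f,uv,z):
    d=ray(f,uv); return f["t"]+d*((z-f["t"][2])/d[:,2])[:,None]
def cloud(f):
    z=f["z_map"]; v,u=np.mgrid[:z.shape[0],:z.shape[1]]
    d=ray(f,np.stack([u,v],-1).reshape(-1,2))
    P=f["t"]+d*z.reshape(-1,1); P[z.ravel()==0]=np.nan
    return P.reshape(z.shape+(3,))
E
python3 - <<'E'
from h import *
for n in("side","top"):
    f=cam(n); cv2.imwrite(f"pics/{n}0.png",f["frame"]); print(n,f["t"],f["R"].round(2).tolist(),f["K"][0,0],f["D"],(f["z_map"]>0).mean())
print(r.get_obs())
E
```

```text
side [0.37312271 0.78556691 1.04454622] [[-0.98, -0.13, 0.13], [-0.18, 0.76, -0.63], [-0.02, -0.64, -0.77]] 444.48957814753544 [-0.0805897  0.         0.         0.         0.       ] 0.99598828125
top [0.34730731 0.01759874 1.16675757] [[-0.01, -0.98, 0.19], [-1.0, 0.01, -0.02], [0.02, -0.19, -0.98]] 380.9230135216828 [-0.03736026  0.          0.          0.          0.        ] 0.996125
{'clock': 0.1, 'joints': array([ 1.17287685,  0.47774677,  0.0223437 ,  1.55635242, -0.01155356,
        1.10928006, -0.08310785]), 'qvel': array([ 1.13770868e-03, -2.20798598e-03,  1.09501476e-03, -1.78132055e-03,
        1.30444804e-03, -1.52619449e-04,  8.69230249e-05]), 'tau': array([ 4.15664646e-03, -5.97764575e+01,  1.61378201e+00, -2.81954867e+01,
        1.28867256e-02,  5.04712109e-03,  2.10571937e-05]), 'tcp_pos': array([ 0.19275902, -0.6463561 ,  0.24140332]), 'orientation': array([-3.10705554e+00, -4.53400763e-01,  4.91058438e-04]), 'contact_force': array([-0.22443482,  0.64637516, -0.09138432]), 'moment': array([-0.01060008, -0.01247283,  0.0331068 ]), 'gripper_force': 0.0, 'grip_width': 0.08541336173451437}
```

View pics/side0.png

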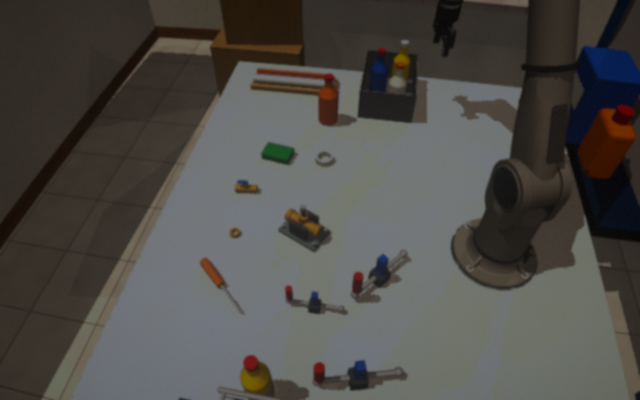

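View pics/top0.png

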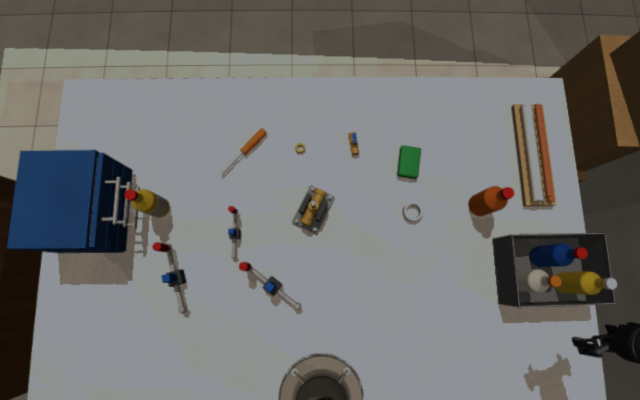

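Three tap wrenches could be mistaken for one another. Their blue stems are at:

| Wrench | Top view px | Side view px |
|---|---|---|
| A | (233,232) | (315,300) |
| B | (272,286) | (382,265) |
| C | (172,280) | (358,373) |

A looks smallest. I'll measure all three and check a close crop.

```bash
cat > m.py <<'E'
from h import *
def blobs(f,hs,smin=110,vmin=50,amin=6):
    hsv=cv2.cvtColor(f["frame"],cv2.COLOR_BGR2HSV); m=np.zeros(hsv.shape[:2],np.uint8)
    for a,b in hs: m|=cv2.inRange(hsv,(a,smin,vmin),(b,255,255))
    n,l,s,c=cv2.connectedComponentsWithStats(m); return [(c[i],s[i],l==i) for i in range(1,n) if s[i,4]>=amin]
RED=[(0,6),(172,180)]; BLUE=[(100,130)]
E
python3 - <<'E'
from m import *
for n in("top","side"):
    f=cam(n);P=cloud(f)
    for name,h in(("red",RED),("blue",BLUE)):
        for c,s,l in blobs(f,h):
            q=P[l]; q=q[np.isfinite(q[:,0])]
            if len(q) and 0.3<np.median(q[:,0])<1 and abs(np.median(q[:,1]))<.6: print(n,name,c.round(1),s[4],np.median(q,0).round(3),"zmax",q[:,2].max().round(3))
    # clamp region: tall points
    if n=="top": x0,y0,x1,y1=285,175,345,240
    else: x0,y0,x1,y1=275,195,335,255
    q=P[y0:y1,x0:x1]; z=q[...,2]
    for lo,hi in((.1,.125),(.055,.07)):
        m=(z>lo)&(z<hi); vv,uu=np.nonzero(m); print(n,lo,m.sum(),uu.mean()+x0 if m.any() else 0,vv.mean()+y0 if m.any() else 0,q[m].mean(0).round(3) if m.any() else 0)
    c=f["frame"]
    a=cv2.resize(c[y0:y1,x0:x1],None,fx=6,fy=6,interpolation=cv2.INTER_CUBIC)[:390,:360]
    u,v=(233,232) if n=="top" else (315,300)
    b=cv2.resize(c[v-32:v+33,u-33:u+33],None,fx=6,fy=6,interpolation=cv2.INTER_CUBIC)
    h=min(len(a),len(b)); cv2.imwrite(f"pics/c_{n}.png",np.hstack([a[:h],b[:h]])*1)
a=cv2.imread("pics/c_top.png");b=cv2.imread("pics/c_side.png");h=min(len(a),len(b))
w=min(a.shape[1],b.shape[1]);o=np.vstack([a[:h,:w],b[:h,:w]]);o=cv2.resize(o,None,fx=.8,fy=.8);print(o.shape);cv2.imwrite("pics/c.png",o[:600])
E
```

```text
top red [507.  192.6] 124 [ 0.554 -0.502  0.188] zmax 0.194
top red [129.9 194.3] 114 [0.556 0.492 0.198] zmax 0.203
top red [231.  208.5] 28 [0.537 0.253 0.083] zmax 0.088
top red [156.7 246.3] 56 [0.428 0.446 0.115] zmax 0.119
top red [243.3 266. ] 65 [0.372 0.208 0.114] zmax 0.12
top blue [354.  137.5] 28 [ 0.763 -0.112  0.043] zmax 0.047
top blue [ 95.9 199.7] 515 [0.544 0.586 0.186] zmax 0.192
top blue [230.9 231.3] 29 [0.472 0.253 0.073] zmax 0.079
top blue [165.9 277.9] 59 [0.341 0.421 0.101] zmax 0.107
top blue [269.2 286.1] 77 [0.317 0.139 0.1  ] zmax 0.105
top 0.1 29 313.44827586206895 203.41379310344828 [0.543 0.016 0.115]
top 0.055 426 313.2089201877934 207.1338028169014 [0.542 0.016 0.06 ]
side red [328.4  77.5] 73 [ 0.556 -0.497  0.188] zmax 0.194
side red [357.2 281. ] 135 [0.373 0.219 0.108] zmax 0.12
side red [288.4 291.2] 49 [0.538 0.261 0.082] zmax 0.087
side red [250.5 362.7] 175 [0.556 0.494 0.2  ] zmax 0.204
side red [318.2 369.9] 125 [0.431 0.454 0.115] zmax 0.121
side blue [242.2 181.5] 17 [ 0.764 -0.112  0.043] zmax 0.046
side blue [381.2 261.8] 98 [0.32  0.147 0.1  ] zmax 0.107
side blue [314.  295.4] 33 [0.474 0.259 0.074] zmax 0.078
side blue [359.8 365.9] 96 [0.344 0.426 0.101] zmax 0.105
side 0.1 40 302.625 207.575 [0.546 0.02  0.114]
side 0.055 454 302.99118942731275 220.65859030837004 [0.546 0.023 0.062]
(576, 605, 3)
```

View pics/c.png

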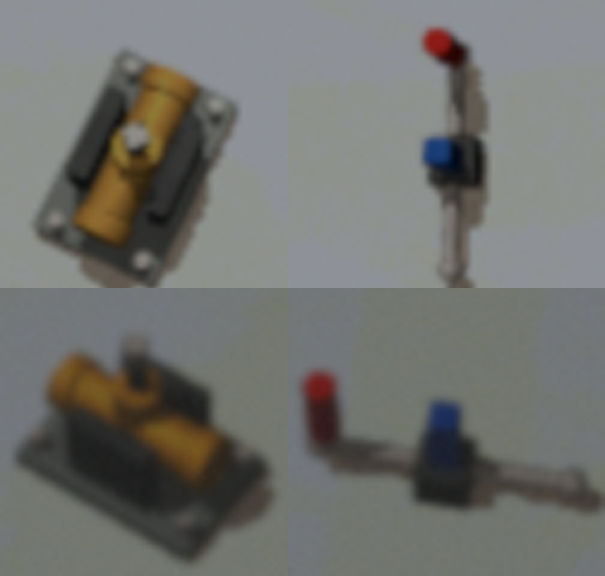

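The crop confirms wrench A (top px (233,232), stem top at z=0.074, 51+23 mm) as the smallest; B and C stems top out at 0.10. The tap head is at top px (313,203), and its yaw needs a closer look.

Run:
```python
from m import *
T=[]
for n in("top","side"):
    f=cam(n);P=cloud(f); z=P[...,2]
    y0,x0=(190,295) if n=="top" else (195,285)
    m=np.zeros(z.shape,bool); m[y0:y0+30,x0:x0+35]=z[y0:y0+30,x0:x0+35]>.108
    vv,uu=np.nonzero(m); q=onz(f,np.c_[uu,vv],.1155)
    (c,wh,a)=cv2.minAreaRect((q[:,:2]*1000).astype(np.float32)); print(n,"head depthmask",len(q),q.mean(0).round(4),c,wh,a)
    g=cv2.cvtColor(f["frame"],cv2.COLOR_BGR2GRAY); hv,hu=vv.min()-2,uu.min()-2
    print(g[hv:vv.max()+3,hu:uu.max()+3])
    for nm,h in(("red",RED),("blue",BLUE)):
        for c,s,l in blobs(f,h):
            pz=np.nanmedian(P[l],0)
            if np.hypot(pz[0]-.505,pz[1]-.255)<.06:
                zt=.085 if nm=="red" else .074
                t=l&(z>zt-.006); vv2,uu2=np.nonzero(t); q=onz(f,np.c_[uu2,vv2],zt)
                print(n,nm,t.sum(),q.mean(0).round(4),((q.max(0)+q.min(0))/2).round(4))
    k=cv2.resize(f["frame"][hv-8:hv+14,hu-6:hu+16],None,fx=18,fy=18,interpolation=cv2.INTER_CUBIC)
    T.append(cv2.convertScaleAbs(k,alpha=1.4))
cv2.imwrite("pics/head.png",np.hstack(T))
```

```text
top head depthmask 26 [0.5436 0.0159 0.1155] (543.72412109375, 16.06989097595215) (13.997076034545898, 13.889974594116211) 26.42681121826172
[[ 31  26  58  84  96 101 110 118 115 108]
 [ 22  38  76 103 105  99 107 116 112 103]
 [ 44  73 105 127 123 113 117 115 108  99]
 [ 76 108 130 139 139 136 128 116 107  93]
 [ 96 106 119 138 138 136 125 115 110  93]
 [111 104 113 133 130 121 111 111 114  95]
 [113 105 102 111  98  75  79 104 113  92]
 [115 107  84  56  44  41  75 106 108  83]
 [107 113  91  53  44  46  62  93  99  71]
 [ 91 107  95  69  64  64  67  84  80  52]]
top red 26 [0.5353 0.2528 0.085 ] [0.5357 0.2526 0.085 ]
top blue 27 [0.471  0.2533 0.074 ] [0.4706 0.2542 0.074 ]
side head depthmask 33 [0.5467 0.0186 0.1155] (546.8884887695312, 18.74211883544922) (13.718688011169434, 21.587209701538086) 11.050680160522461
[[118 118 117 119 119 119 119 118 118 119]
 [119 119 117 116 115 116 117 117 118 119]
 [119 118 113 111 111 112 112 112 115 118]
 [119 115 107 102 103 104 102 105 112 118]
 [119 112 103  96  97  99  99 100 108 116]
 [118 110  97  90  91  94  93  95 105 114]
 [117 107  89  79  77  77  78  83  97 110]
 [114 102  82  65  60  57  59  65  81  95]
 [112  97  75  55  49  48  48  53  62  75]
 [106  94  73  54  44  41  42  47  54  60]
 [ 95  91  76  54  41  36  37  47  54  56]]
side red 29 [0.5379 0.2575 0.085 ] [0.5378 0.2582 0.085 ]
side blue 29 [0.4735 0.258  0.074 ] [0.4736 0.2579 0.074 ]
```

View pics/head.png

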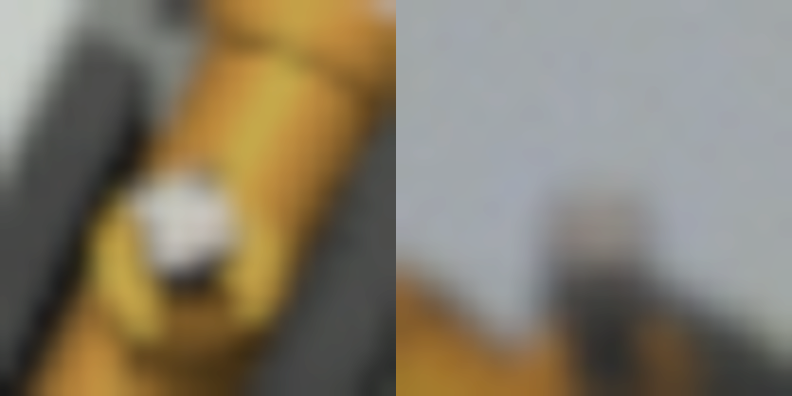

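The top view shows the bright head square at about (190,225) in the crop with its lower edge tilted up by about 28°. The depth mask agrees: 14×14 mm at 26°, mod 90. Estimated positions are stem (0.4725, 0.2557), yaw about 0, and head (0.545, 0.0175), yaw about 27°. Setting out high, turning the wrist CCW on the way.

Call:
send_rows(deltas=[{"dz":40,"rz":7},{"dz":80,"rz":14},{"dz":120,"rz":21},{"dz":150,"rz":28},{"dz":180,"rz":35}], jaw=50, newtons=60)

```text
$.deltas[0]: bad value
```

Call:
send_rows(deltas=[{"dx":18,"dy":34,"rz":7},{"dx":36,"dy":68,"rz":14},{"dx":54,"dy":102,"rz":21},{"dx":72,"dy":136,"rz":28},{"dx":90,"dy":170,"rz":35}])

```text
$.deltas[0]: bad value
```

Call:
send_rows(deltas=[{"dx":20,"dy":34,"rz":7},{"dx":40,"dy":68,"rz":14},{"dx":60,"dy":102,"rz":21},{"dx":80,"dy":136,"rz":28},{"dx":100,"dy":170,"rz":35}])

```text
$.deltas[0]: bad value
```

Call:
send_rows(deltas=[{"dx":15,"dy":36,"rz":7},{"dx":30,"dy":72,"rz":14},{"dx":45,"dy":108,"rz":21},{"dx":60,"dy":144,"rz":28},{"dx":75,"dy":180,"rz":35}])

```text
$.deltas[0]: bad value
```

Call:
send_rows(deltas=[{"dx":4,"dy":38,"rz":7},{"dx":8,"dy":76,"rz":14},{"dx":12,"dy":114,"rz":21},{"dx":16,"dy":152,"rz":23.4},{"dx":20,"dy":190,"rz":23.4}])

```text
$.deltas[0]: bad value
```

Call:
send_rows(deltas=[{"dx":0,"dy":0,"dz":40,"rx":0,"ry":0,"rz":7},{"dx":0,"dy":0,"dz":80,"rx":0,"ry":0,"rz":14},{"dx":0,"dy":0,"dz":120,"rx":0,"ry":0,"rz":21},{"dx":0,"dy":0,"dz":150,"rx":0,"ry":0,"rz":28},{"dx":0,"dy":0,"dz":180,"rx":0,"ry":0,"rz":35}], jaw=50, newtons=60)

```text
clock: 0.72
tcp_pos: [0.1928, -0.6468, 0.4248]
orientation: [2.823, 1.375, -0.0]
contact_force: [-0.1, -0.3, -0.8]
grip_width: 0.0499
gripper_force: 0.0
```

Call:
send_rows(deltas=[{"dx":18,"dy":34,"dz":0,"rx":0,"ry":0,"rz":7},{"dx":36,"dy":68,"dz":0,"rx":0,"ry":0,"rz":14},{"dx":54,"dy":102,"dz":0,"rx":0,"ry":0,"rz":21},{"dx":72,"dy":136,"dz":0,"rx":0,"ry":0,"rz":28},{"dx":90,"dy":170,"dz":0,"rx":0,"ry":0,"rz":35}])

```text
clock: 1.13
tcp_pos: [0.2834, -0.4751, 0.4224]
orientation: [2.28, 2.161, -0.0]
contact_force: [0.7, -0.9, -0.5]
grip_width: 0.05
gripper_force: 0.0
```

Call:
send_rows(deltas=[{"dx":20,"dy":34,"dz":0,"rx":0,"ry":0,"rz":7},{"dx":40,"dy":68,"dz":0,"rx":0,"ry":0,"rz":14},{"dx":60,"dy":102,"dz":0,"rx":0,"ry":0,"rz":21},{"dx":80,"dy":136,"dz":0,"rx":0,"ry":0,"rz":28},{"dx":100,"dy":170,"dz":0,"rx":0,"ry":0,"rz":35}])

```text
clock: 1.55
tcp_pos: [0.3833, -0.305, 0.4225]
orientation: [1.525, 2.746, -0.001]
contact_force: [0.7, -0.3, 0.2]
grip_width: 0.0498
gripper_force: 0.0
```

Call:
send_rows(deltas=[{"dx":15,"dy":36,"dz":0,"rx":0,"ry":0,"rz":7},{"dx":30,"dy":72,"dz":0,"rx":0,"ry":0,"rz":14},{"dx":45,"dy":108,"dz":0,"rx":0,"ry":0,"rz":21},{"dx":60,"dy":144,"dz":0,"rx":0,"ry":0,"rz":28},{"dx":75,"dy":180,"dz":0,"rx":0,"ry":0,"rz":35}])

```text
clock: 1.97
tcp_pos: [0.4581, -0.125, 0.4226]
orientation: [0.628, 3.078, -0.001]
contact_force: [0.5, -0.2, 0.1]
grip_width: 0.0498
gripper_force: 0.0
```

Call:
send_rows(deltas=[{"dx":4,"dy":38,"dz":0,"rx":0,"ry":0,"rz":7},{"dx":8,"dy":76,"dz":0,"rx":0,"ry":0,"rz":14},{"dx":12,"dy":114,"dz":0,"rx":0,"ry":0,"rz":21},{"dx":16,"dy":152,"dz":0,"rx":0,"ry":0,"rz":23},{"dx":20,"dy":190,"dz":0,"rx":0,"ry":0,"rz":23}])

```text
clock: 2.38
tcp_pos: [0.4776, 0.0649, 0.4226]
orientation: [0.008, 3.141, -0.001]
contact_force: [1.2, -1.3, -0.1]
grip_width: 0.0497
gripper_force: 0.0
```

Call:
send_rows(deltas=[{"dx":-1,"dy":38,"dz":-10,"rx":0,"ry":0,"rz":0},{"dx":-2,"dy":76,"dz":-20,"rx":0,"ry":0,"rz":0},{"dx":-3,"dy":114,"dz":-30,"rx":0,"ry":0,"rz":0},{"dx":-4,"dy":152,"dz":-40,"rx":0,"ry":0,"rz":0},{"dx":-5,"dy":191,"dz":-50,"rx":0,"ry":0,"rz":0}])

```text
clock: 2.8
tcp_pos: [0.4727, 0.2555, 0.372]
orientation: [0.013, 3.141, -0.001]
contact_force: [1.2, -0.2, 0.3]
grip_width: 0.0497
gripper_force: 0.0
```

Call:
send_rows(deltas=[{"dx":0,"dy":0,"dz":-40,"rx":0,"ry":0,"rz":0},{"dx":0,"dy":0,"dz":-80,"rx":0,"ry":0,"rz":0},{"dx":0,"dy":0,"dz":-120,"rx":0,"ry":0,"rz":0},{"dx":0,"dy":0,"dz":-160,"rx":0,"ry":0,"rz":0},{"dx":0,"dy":0,"dz":-200,"rx":0,"ry":0,"rz":0}])

```text
clock: 3.22
tcp_pos: [0.4728, 0.254, 0.1706]
orientation: [0.011, 3.141, 0.0]
contact_force: [-0.0, 0.9, -0.2]
grip_width: 0.05
gripper_force: 0.0
```

Run:
```python
from h import *
o=r.get_obs();print(o["tcp_pos"],np.degrees(o["joints"]).round(1),o["contact_force"],o["moment"])
f=cam("side");cv2.imwrite("pics/near.png",cv2.resize(f["frame"][220:370,220:400],None,fx=4,fy=4))
```

```text
[0.47278736 0.25395914 0.17061343] [  4.5  27.2 -50.1 109.6  25.3  54.9  32.2] [-0.019953    0.88831954 -0.24098727] [ 0.01613035 -0.02552583  0.01462929]
```

View pics/near.png

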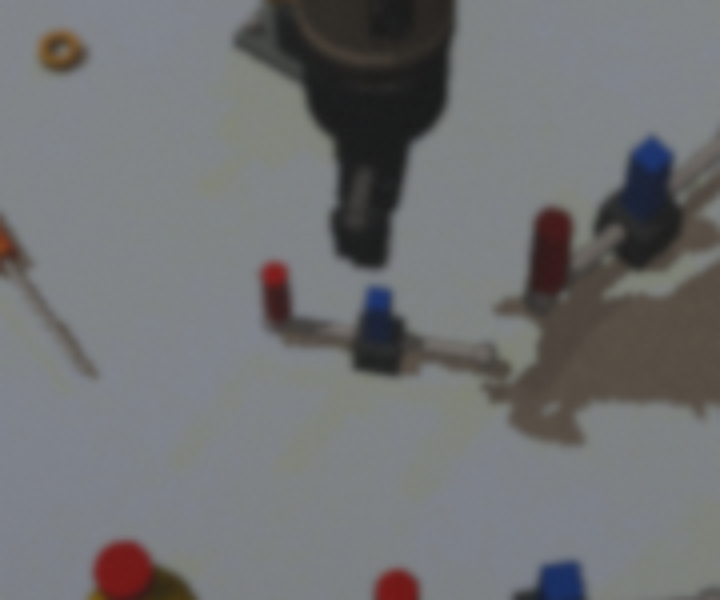

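The side crop shows the gripper straight above wrench A's stem (crop px (378,300)), with its fingers clear of the knob at (275,275). Descending to grip the stem.

Call:
send_rows(deltas=[{"dx":0,"dy":0,"dz":-30,"rx":0,"ry":0,"rz":0},{"dx":0,"dy":0,"dz":-60,"rx":0,"ry":0,"rz":0},{"dx":0,"dy":0,"dz":-90,"rx":0,"ry":0,"rz":0},{"dx":0,"dy":0,"dz":-115,"rx":0,"ry":0,"rz":0},{"dx":0,"dy":0,"dz":-126,"rx":0,"ry":0,"rz":0}])

```text
clock: 3.68
tcp_pos: [0.4722, 0.2531, 0.0444]
orientation: [-0.012, -3.139, 0.003]
contact_force: [-0.8, 0.1, -0.1]
grip_width: 0.0499
gripper_force: 0.0
```

Call:
send_rows(deltas=[{"dx":0,"dy":0,"dz":0,"rx":0,"ry":0,"rz":0},{"dx":0,"dy":0,"dz":0,"rx":0,"ry":0,"rz":0},{"dx":0,"dy":0,"dz":0,"rx":0,"ry":0,"rz":0},{"dx":0,"dy":0,"dz":0,"rx":0,"ry":0,"rz":0},{"dx":0,"dy":0,"dz":0,"rx":0,"ry":0,"rz":0}], jaw=0, newtons=60)

```text
clock: 4.1
tcp_pos: [0.4741, 0.2549, 0.0482]
orientation: [0.011, 3.139, 0.002]
contact_force: [-1.3, 0.1, 6.8]
grip_width: 0.0151
gripper_force: 59.4
```

Call:
send_rows(deltas=[{"dx":0,"dy":0,"dz":20,"rx":0,"ry":0,"rz":0},{"dx":0,"dy":0,"dz":50,"rx":0,"ry":0,"rz":0},{"dx":0,"dy":0,"dz":90,"rx":0,"ry":0,"rz":0},{"dx":0,"dy":0,"dz":130,"rx":0,"ry":0,"rz":0},{"dx":0,"dy":0,"dz":160,"rx":0,"ry":0,"rz":0}])

```text
clock: 4.52
tcp_pos: [0.4729, 0.2546, 0.2097]
orientation: [0.01, 3.14, 0.002]
contact_force: [1.0, 0.5, -2.8]
grip_width: 0.0153
gripper_force: 59.0
```

Call:
send_rows(deltas=[{"dx":8,"dy":-25,"dz":0,"rx":0,"ry":0,"rz":5},{"dx":18,"dy":-60,"dz":0,"rx":0,"ry":0,"rz":11},{"dx":29,"dy":-95,"dz":0,"rx":0,"ry":0,"rz":17},{"dx":40,"dy":-130,"dz":0,"rx":0,"ry":0,"rz":23},{"dx":50,"dy":-160,"dz":0,"rx":0,"ry":0,"rz":27}])

```text
clock: 4.93
tcp_pos: [0.523, 0.091, 0.2066]
orientation: [0.729, -3.056, 0.003]
contact_force: [1.9, -0.2, -3.0]
grip_width: 0.0153
gripper_force: 58.9
```

```bash
cat > rel.py <<'E'
from m import *
# stem top & knob relative to TCP as seen; z offsets of the held wrench estimated from depth
def rel(lo=None):
    o=r.get_obs();p=o["tcp_pos"];Rm=R.from_rotvec(o["orientation"]).as_matrix()
    print("tcp",p.round(4),"psi",np.degrees(np.arctan2(Rm[1,0],Rm[0,0])).round(2),"zax",Rm[:,2].round(4),"j",np.degrees(o["joints"]).round(0),"F",o["contact_force"].round(1),"M",o["moment"].round(3))
    for n in("top","side"):
        f=cam(n);P=cloud(f);z=P[...,2]
        for nm,h in(("red",RED),("blue",BLUE)):
            for c,s,l in blobs(f,h,amin=4):
                q=P[l];d=np.hypot(*(np.nanmedian(q,0)[:2]-p[:2]))
                if d<.09: 
                    zt=np.nanpercentile(q[:,2],90); t=l&(z>zt-.006);vv,uu=np.nonzero(t);w=onz(f,np.c_[uu,vv],zt)
                    print(n,nm,c.round(1),s[4],"zt",zt.round(4),"xy",w.mean(0)[:2].round(4),"rel",((w.mean(0)-p)[:2]*1000).round(1))
    return
if __name__=="__main__": rel()
E
python3 rel.py
```

```text
tcp [0.523  0.091  0.2066] psi -153.17 zax [ 2.0e-04 -1.7e-03 -1.0e+00] j [ 28.  26. -57. 108.  25.  60.  78.] F [ 1.9 -0.2 -3. ] M [ 0.045 -0.011  0.018]
side red [279.1 205.8] 66 zt 0.2431 xy [0.5824 0.1168] rel [59.4 25.7]
```

```bash
python3 rel.py
```

```text
tcp [0.5245 0.0865 0.2056] psi -153.87 zax [-8.0e-04 -3.9e-03 -1.0e+00] j [ 28.  26. -57. 108.  25.  60.  77.] F [-0.2 -0.2 -3.7] M [ 0.032  0.021 -0.02 ]
side red [279.3 207.7] 66 zt 0.2436 xy [0.5809 0.1231] rel [56.5 36.6]
```

Call:
send_rows(deltas=[{"dx":5,"dy":-18,"dz":0,"rx":0,"ry":0,"rz":0},{"dx":10,"dy":-38,"dz":0,"rx":0,"ry":0,"rz":0},{"dx":16,"dy":-56,"dz":0,"rx":0,"ry":0,"rz":0},{"dx":20,"dy":-70,"dz":0,"rx":0,"ry":0,"rz":0},{"dx":22,"dy":-77,"dz":0,"rx":0,"ry":0,"rz":0}])

```text
clock: 5.55
tcp_pos: [0.545, 0.0166, 0.2065]
orientation: [0.722, -3.058, 0.001]
contact_force: [-0.1, -0.6, -3.5]
grip_width: 0.0152
gripper_force: 59.3
```

Call:
send_rows(deltas=[{"dx":0,"dy":0,"dz":0,"rx":0,"ry":0,"rz":0},{"dx":0,"dy":0,"dz":0,"rx":0,"ry":0,"rz":0},{"dx":0,"dy":0,"dz":0,"rx":0,"ry":0,"rz":0},{"dx":0,"dy":0,"dz":0,"rx":0,"ry":0,"rz":0},{"dx":0,"dy":0,"dz":0,"rx":0,"ry":0,"rz":0}])

```text
clock: 5.97
tcp_pos: [0.5446, 0.0184, 0.2064]
orientation: [-0.726, 3.056, 0.0]
contact_force: [0.5, 0.7, -3.4]
grip_width: 0.0153
gripper_force: 59.3
```

Run:
```python
from rel import *
rel()
f=cam("side");cv2.imwrite("pics/above.png",cv2.resize(f["frame"][120:270,220:400],None,fx=4,fy=4,interpolation=cv2.INTER_CUBIC))
o=r.get_obs();print(o["tcp_pos"],o["qvel"].round(3))
rel()
```

```text
tcp [0.5446 0.0184 0.2064] psi -153.29 zax [ 1.e-04  3.e-04 -1.e+00] j [ 35.  27. -56. 106.  26.  60.  85.] F [ 0.5  0.7 -3.4] M [ 0.037 -0.003 -0.007]
side red [277.4 185.3] 61 zt 0.2431 xy [0.6019 0.0511] rel [57.3 32.7]
[0.54482083 0.01762744 0.20635153] [0.003 0.    0.002 0.001 0.    0.001 0.002]
tcp [0.5448 0.0176 0.2064] psi -153.35 zax [ 1.e-04  1.e-04 -1.e+00] j [ 35.  27. -56. 106.  26.  60.  85.] F [-0.2  0.6 -2.7] M [ 0.006  0.041 -0.024]
side red [277.4 185.2] 58 zt 0.2431 xy [0.6016 0.0512] rel [56.7 33.5]
```

View pics/above.png

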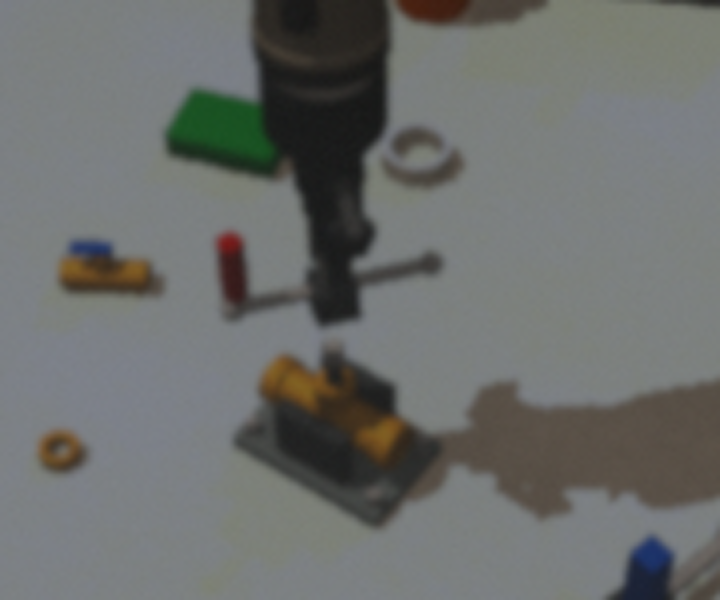

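The side crop shows the wrench held level with its hub bottom at crop px (338,322). That is just above the tap head at (332,348). Lowering to just above the head.

Call:
send_rows(deltas=[{"dx":0.5,"dy":-1,"dz":-12,"rx":0,"ry":0,"rz":0},{"dx":0.5,"dy":-1,"dz":-24,"rx":0,"ry":0,"rz":0},{"dx":0.5,"dy":-1,"dz":-33,"rx":0,"ry":0,"rz":0},{"dx":0.5,"dy":-1,"dz":-36,"rx":0,"ry":0,"rz":0},{"dx":0.5,"dy":-1,"dz":-36,"rx":0,"ry":0,"rz":0}])

```text
clock: 6.63
tcp_pos: [0.5444, 0.016, 0.1686]
orientation: [0.723, -3.054, -0.001]
contact_force: [-0.3, 0.5, -3.2]
grip_width: 0.0151
gripper_force: 59.4
```

Run:
```python
from rel import *
rel()
f=cam("side");g=cam("top")
a=cv2.resize(f["frame"][170:230,265:345],None,fx=9,fy=9,interpolation=cv2.INTER_CUBIC)
cv2.imwrite("pics/abv2.png",cv2.convertScaleAbs(a,alpha=1.8))
```

```text
tcp [0.5444 0.016  0.1686] psi -153.38 zax [-2.9e-03  2.0e-04 -1.0e+00] j [ 33.  30. -54. 108.  29.  57.  83.] F [-0.3  0.5 -3.2] M [-0.032  0.048  0.006]
side red [278.4 194.2] 54 zt 0.2067 xy [0.6021 0.0498] rel [57.7 33.8]
```

View pics/abv2.png

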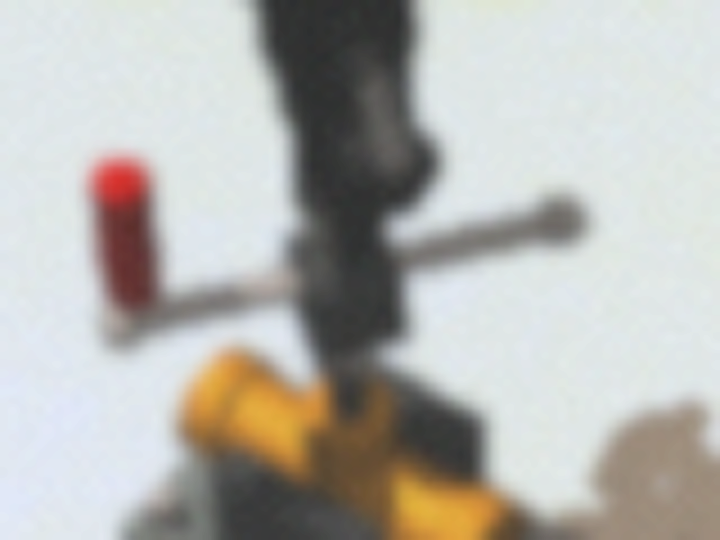

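The hub is directly over the head: hub bottom centre at about crop px (357,345), head at about (352,370). Pressing down gently.

Call:
send_rows(deltas=[{"dx":0,"dy":0,"dz":-2,"rx":0,"ry":0,"rz":0},{"dx":0,"dy":0,"dz":-4,"rx":0,"ry":0,"rz":0},{"dx":0,"dy":0,"dz":-6,"rx":0,"ry":0,"rz":0},{"dx":0,"dy":0,"dz":-8,"rx":0,"ry":0,"rz":0},{"dx":0,"dy":0,"dz":-8,"rx":0,"ry":0,"rz":0}])

```text
clock: 7.25
tcp_pos: [0.5458, 0.0163, 0.1622]
orientation: [-0.723, 3.056, 0.001]
contact_force: [1.8, 0.1, -4.2]
grip_width: 0.0151
gripper_force: 59.3
```

Call:
send_rows(deltas=[{"dx":0,"dy":0,"dz":-1,"rx":0,"ry":0,"rz":0},{"dx":0,"dy":0,"dz":-2,"rx":0,"ry":0,"rz":0},{"dx":0,"dy":0,"dz":-3,"rx":0,"ry":0,"rz":0},{"dx":0,"dy":0,"dz":-3,"rx":0,"ry":0,"rz":0},{"dx":0,"dy":0,"dz":-3,"rx":0,"ry":0,"rz":0}])

```text
clock: 7.67
tcp_pos: [0.5457, 0.0163, 0.1594]
orientation: [-0.723, 3.057, 0.0]
contact_force: [2.5, 1.2, -3.7]
grip_width: 0.0153
gripper_force: 59.3
```

Call:
send_rows(deltas=[{"dx":0,"dy":0,"dz":-1,"rx":0,"ry":0,"rz":0},{"dx":0,"dy":0,"dz":-2,"rx":0,"ry":0,"rz":0},{"dx":0,"dy":0,"dz":-3,"rx":0,"ry":0,"rz":0},{"dx":0,"dy":0,"dz":-4,"rx":0,"ry":0,"rz":0},{"dx":0,"dy":0,"dz":-4,"rx":0,"ry":0,"rz":0}])

```text
clock: 8.08
tcp_pos: [0.5457, 0.0163, 0.1553]
orientation: [-0.723, 3.057, 0.0]
contact_force: [3.4, 1.7, -2.8]
grip_width: 0.0151
gripper_force: 59.5
```

Call:
send_rows(deltas=[{"dx":1,"dy":0.5,"dz":-1,"rx":0,"ry":0,"rz":0},{"dx":1,"dy":0.5,"dz":-2,"rx":0,"ry":0,"rz":0},{"dx":1,"dy":0.5,"dz":-3,"rx":0,"ry":0,"rz":0},{"dx":1,"dy":0.5,"dz":-4,"rx":0,"ry":0,"rz":0},{"dx":1,"dy":0.5,"dz":-4,"rx":0,"ry":0,"rz":0}])

```text
clock: 8.5
tcp_pos: [0.5462, 0.0165, 0.1517]
orientation: [0.723, -3.057, 0.001]
contact_force: [-0.4, -0.1, 2.8]
grip_width: 0.0153
gripper_force: 60.3
```

Run:
```python
from rel import *
rel()
```

```text
tcp [0.5462 0.0165 0.1517] psi -153.4 zax [-5.e-04 -7.e-04 -1.e+00] j [ 32.  31. -53. 109.  30.  55.  82.] F [-0.4 -0.1  2.8] M [ 0.054  0.129 -0.067]
side red [278.4 199. ] 53 zt 0.1894 xy [0.6034 0.0507] rel [57.1 34.2]
```

Seated: Fz reversed to about +3 N at TCP z 0.1517, with the lateral force gone. Starting the first stroke clockwise.

Call:
send_rows(deltas=[{"dx":0,"dy":0,"dz":0,"rx":0,"ry":0,"rz":-7},{"dx":0,"dy":0,"dz":-0.1,"rx":0,"ry":0,"rz":-14},{"dx":0,"dy":0,"dz":-0.2,"rx":0,"ry":0,"rz":-21},{"dx":0,"dy":0,"dz":-0.3,"rx":0,"ry":0,"rz":-28},{"dx":0,"dy":0,"dz":-0.4,"rx":0,"ry":0,"rz":-35}])

```text
clock: 9.02
tcp_pos: [0.5466, 0.0167, 0.1514]
orientation: [0.238, 3.132, -0.001]
contact_force: [0.1, -0.0, 3.6]
grip_width: 0.0149
gripper_force: 60.4
```

```bash
cat > s.py <<'E'
from h import *
o=r.get_obs();Rm=R.from_rotvec(o["orientation"]).as_matrix()
print(o["clock"],"tcp",o["tcp_pos"].round(4),"psi",np.degrees(np.arctan2(Rm[1,0],Rm[0,0])).round(2),"zax",Rm[:2,2].round(4),"j7",np.degrees(o["joints"]).round(0)[6],"F",o["contact_force"].round(1),"M",o["moment"].round(3))
E
python3 s.py
```

```text
9.0167 tcp [0.5466 0.0167 0.1514] psi 171.29 zax [ 0.0006 -0.0004] j7 51.0 F [ 0.1 -0.   3.6] M [-0.039  0.1    0.178]
```

Call:
send_rows(deltas=[{"dx":0,"dy":0,"dz":-0.1,"rx":0,"ry":0,"rz":-7},{"dx":0,"dy":0,"dz":-0.2,"rx":0,"ry":0,"rz":-14},{"dx":0,"dy":0,"dz":-0.2,"rx":0,"ry":0,"rz":-21},{"dx":0,"dy":0,"dz":-0.3,"rx":0,"ry":0,"rz":-28},{"dx":0,"dy":0,"dz":-0.4,"rx":0,"ry":0,"rz":-35}])

```text
clock: 9.43
tcp_pos: [0.5465, 0.0163, 0.151]
orientation: [1.169, 2.915, -0.001]
contact_force: [-1.4, -1.5, 5.0]
grip_width: 0.0155
gripper_force: 60.5
```

Call:
send_rows(deltas=[{"dx":0,"dy":0,"dz":-0.1,"rx":0,"ry":0,"rz":-7},{"dx":0,"dy":0,"dz":-0.2,"rx":0,"ry":0,"rz":-14},{"dx":0,"dy":0,"dz":-0.2,"rx":0,"ry":0,"rz":-21},{"dx":0,"dy":0,"dz":-0.3,"rx":0,"ry":0,"rz":-28},{"dx":0,"dy":0,"dz":-0.4,"rx":0,"ry":0,"rz":-35}])

```text
clock: 9.85
tcp_pos: [0.5462, 0.0161, 0.1506]
orientation: [1.992, 2.429, -0.002]
contact_force: [-0.7, -1.2, 5.8]
grip_width: 0.0152
gripper_force: 60.7
```

Call:
send_rows(deltas=[{"dx":0,"dy":0,"dz":-0.1,"rx":0,"ry":0,"rz":-7},{"dx":0,"dy":0,"dz":-0.2,"rx":0,"ry":0,"rz":-14},{"dx":0,"dy":0,"dz":-0.2,"rx":0,"ry":0,"rz":-21},{"dx":0,"dy":0,"dz":-0.3,"rx":0,"ry":0,"rz":-28},{"dx":0,"dy":0,"dz":-0.4,"rx":0,"ry":0,"rz":-35}])

```text
clock: 10.27
tcp_pos: [0.5459, 0.0161, 0.1502]
orientation: [2.63, 1.717, -0.002]
contact_force: [-2.4, -0.3, 6.4]
grip_width: 0.0155
gripper_force: 60.8
```

```bash
python3 s.py
```

```text
10.2667 tcp [0.5459 0.0161 0.1502] psi 66.28 zax [-0.001  -0.0012] j7 -42.0 F [-2.4 -0.3  6.4] M [-0.265  0.624  0.196]
```

Call:
send_rows(deltas=[{"dx":0,"dy":0,"dz":-0.1,"rx":0,"ry":0,"rz":-7},{"dx":0,"dy":0,"dz":-0.2,"rx":0,"ry":0,"rz":-14},{"dx":0,"dy":0,"dz":-0.2,"rx":0,"ry":0,"rz":-21},{"dx":0,"dy":0,"dz":-0.3,"rx":0,"ry":0,"rz":-28},{"dx":0,"dy":0,"dz":-0.4,"rx":0,"ry":0,"rz":-35}])

```text
clock: 10.68
tcp_pos: [0.5456, 0.0163, 0.1497]
orientation: [3.025, 0.847, -0.003]
contact_force: [-4.3, -0.0, 7.2]
grip_width: 0.0151
gripper_force: 60.9
```

Call:
send_rows(deltas=[{"dx":0,"dy":0,"dz":-0.1,"rx":0,"ry":0,"rz":-7},{"dx":0,"dy":0,"dz":-0.2,"rx":0,"ry":0,"rz":-14},{"dx":0,"dy":0,"dz":-0.2,"rx":0,"ry":0,"rz":-14},{"dx":0,"dy":0,"dz":-0.2,"rx":0,"ry":0,"rz":-14}])

```text
clock: 11.02
tcp_pos: [0.5455, 0.0165, 0.1496]
orientation: [3.104, 0.48, -0.003]
contact_force: [-4.3, -0.2, 7.7]
grip_width: 0.0154
gripper_force: 60.9
```

```bash
python3 s.py
```

```text
11.0167 tcp [0.5455 0.0165 0.1496] psi 17.58 zax [-0.0016 -0.0008] j7 -86.0 F [-4.3 -0.2  7.7] M [-0.161  0.823 -0.013]
```

Call:
send_rows(deltas=[{"dx":-0.5,"dy":0,"dz":0,"rx":0,"ry":0,"rz":7},{"dx":-0.5,"dy":0,"dz":0,"rx":0,"ry":0,"rz":14},{"dx":-0.5,"dy":0,"dz":0.1,"rx":0,"ry":0,"rz":21},{"dx":-0.5,"dy":0,"dz":0.2,"rx":0,"ry":0,"rz":28},{"dx":-0.5,"dy":0,"dz":0.3,"rx":0,"ry":0,"rz":35}])

```text
clock: 11.43
tcp_pos: [0.5456, 0.0161, 0.1498]
orientation: [2.813, 1.399, -0.001]
contact_force: [-0.9, -0.6, 4.7]
grip_width: 0.0151
gripper_force: 60.5
```

Call:
send_rows(deltas=[{"dx":0,"dy":0,"dz":0.1,"rx":0,"ry":0,"rz":7},{"dx":0,"dy":0,"dz":0.2,"rx":0,"ry":0,"rz":14},{"dx":0,"dy":0,"dz":0.2,"rx":0,"ry":0,"rz":21},{"dx":0,"dy":0,"dz":0.3,"rx":0,"ry":0,"rz":28},{"dx":0,"dy":0,"dz":0.4,"rx":0,"ry":0,"rz":35}])

```text
clock: 11.85
tcp_pos: [0.5459, 0.016, 0.1502]
orientation: [2.262, 2.18, -0.001]
contact_force: [0.2, 0.3, 3.8]
grip_width: 0.0157
gripper_force: 60.3
```

Call:
send_rows(deltas=[{"dx":0,"dy":0,"dz":0.1,"rx":0,"ry":0,"rz":7},{"dx":0,"dy":0,"dz":0.2,"rx":0,"ry":0,"rz":14},{"dx":0,"dy":0,"dz":0.2,"rx":0,"ry":0,"rz":21},{"dx":0,"dy":0,"dz":0.3,"rx":0,"ry":0,"rz":28},{"dx":0,"dy":0,"dz":0.4,"rx":0,"ry":0,"rz":35}])

```text
clock: 12.27
tcp_pos: [0.5462, 0.0161, 0.1506]
orientation: [1.501, 2.759, -0.0]
contact_force: [-0.1, -1.0, 2.7]
grip_width: 0.0155
gripper_force: 60.2
```

```bash
python3 s.py
```

```text
12.2667 tcp [0.5462 0.0161 0.1506] psi 122.89 zax [ 0.0007 -0.0005] j7 9.0 F [-0.1 -1.   2.7] M [-0.122 -0.236 -0.201]
```

Call:
send_rows(deltas=[{"dx":0,"dy":0,"dz":0,"rx":0,"ry":0,"rz":-7},{"dx":0,"dy":0,"dz":0,"rx":0,"ry":0,"rz":-14},{"dx":0,"dy":0,"dz":-0.1,"rx":0,"ry":0,"rz":-21},{"dx":0,"dy":0,"dz":-0.2,"rx":0,"ry":0,"rz":-28},{"dx":0,"dy":0,"dz":-0.3,"rx":0,"ry":0,"rz":-35}])

```text
clock: 12.68
tcp_pos: [0.5459, 0.0161, 0.1504]
orientation: [2.273, 2.167, -0.001]
contact_force: [-1.4, -0.4, 5.5]
grip_width: 0.0151
gripper_force: 60.6
```

Call:
send_rows(deltas=[{"dx":0,"dy":0,"dz":-0.1,"rx":0,"ry":0,"rz":-7},{"dx":0,"dy":0,"dz":-0.2,"rx":0,"ry":0,"rz":-14},{"dx":0,"dy":0,"dz":-0.2,"rx":0,"ry":0,"rz":-21},{"dx":0,"dy":0,"dz":-0.3,"rx":0,"ry":0,"rz":-28},{"dx":0,"dy":0,"dz":-0.4,"rx":0,"ry":0,"rz":-35}])

```text
clock: 13.1
tcp_pos: [0.5456, 0.0161, 0.15]
orientation: [2.82, 1.384, -0.001]
contact_force: [-1.7, -1.1, 6.6]
grip_width: 0.0157
gripper_force: 60.7
```

Call:
send_rows(deltas=[{"dx":0,"dy":0,"dz":-0.1,"rx":0,"ry":0,"rz":-7},{"dx":0,"dy":0,"dz":-0.2,"rx":0,"ry":0,"rz":-14},{"dx":0,"dy":0,"dz":-0.2,"rx":0,"ry":0,"rz":-21},{"dx":0,"dy":0,"dz":-0.3,"rx":0,"ry":0,"rz":-28},{"dx":0,"dy":0,"dz":-0.4,"rx":0,"ry":0,"rz":-35}])

```text
clock: 13.52
tcp_pos: [0.5454, 0.0164, 0.1496]
orientation: [3.105, 0.472, -0.002]
contact_force: [-2.5, 0.2, 6.9]
grip_width: 0.0153
gripper_force: 60.8
```

```bash
python3 s.py
```

```text
13.5167 tcp [0.5454 0.0164 0.1496] psi 17.29 zax [-0.001  -0.0006] j7 -86.0 F [-2.5  0.2  6.9] M [-0.041  0.613  0.206]
```

Continuing the second stroke for another 77°.

Call:
send_rows(deltas=[{"dx":-0.2,"dy":0,"dz":-0.1,"rx":0,"ry":0,"rz":-7},{"dx":-0.2,"dy":0,"dz":-0.2,"rx":0,"ry":0,"rz":-14},{"dx":-0.2,"dy":0,"dz":-0.2,"rx":0,"ry":0,"rz":-21},{"dx":-0.2,"dy":0,"dz":-0.3,"rx":0,"ry":0,"rz":-28},{"dx":-0.2,"dy":0,"dz":-0.4,"rx":0,"ry":0,"rz":-35}])

```text
clock: 13.93
tcp_pos: [0.5453, 0.0168, 0.1492]
orientation: [3.104, -0.483, -0.001]
contact_force: [-2.4, 0.1, 6.5]
grip_width: 0.0151
gripper_force: 60.8
```

Call:
send_rows(deltas=[{"dx":0,"dy":0,"dz":-0.1,"rx":0,"ry":0,"rz":-7},{"dx":0,"dy":0,"dz":-0.2,"rx":0,"ry":0,"rz":-14},{"dx":0,"dy":0,"dz":-0.2,"rx":0,"ry":0,"rz":-21},{"dx":0,"dy":0,"dz":-0.3,"rx":0,"ry":0,"rz":-28},{"dx":0,"dy":0,"dz":-0.4,"rx":0,"ry":0,"rz":-35}])

```text
clock: 14.35
tcp_pos: [0.5454, 0.0171, 0.1489]
orientation: [-2.815, 1.394, 0.001]
contact_force: [-1.1, 0.6, 6.4]
grip_width: 0.0154
gripper_force: 60.7
```

Call:
send_rows(deltas=[{"dx":0,"dy":0,"dz":-0.1,"rx":0,"ry":0,"rz":-7},{"dx":0,"dy":0,"dz":-0.1,"rx":0,"ry":0,"rz":-7},{"dx":0,"dy":0,"dz":-0.1,"rx":0,"ry":0,"rz":-7}])

```text
clock: 14.6
tcp_pos: [0.5455, 0.0172, 0.1488]
orientation: [-2.729, 1.556, 0.001]
contact_force: [-1.9, 1.1, 6.5]
grip_width: 0.0156
gripper_force: 60.7
```

```bash
python3 s.py
```

```text
14.6 tcp [0.5455 0.0172 0.1488] psi -59.39 zax [-0.0004  0.0003] j7 -155.0 F [-1.9  1.1  6.5] M [0.229 0.43  0.089]
```

Call:
send_rows(deltas=[{"dx":0,"dy":0,"dz":0,"rx":0,"ry":0,"rz":7},{"dx":0,"dy":0,"dz":0,"rx":0,"ry":0,"rz":14},{"dx":0,"dy":0,"dz":0.1,"rx":0,"ry":0,"rz":21},{"dx":0,"dy":0,"dz":0.2,"rx":0,"ry":0,"rz":28},{"dx":0,"dy":0,"dz":0.3,"rx":0,"ry":0,"rz":35}])

```text
clock: 15.02
tcp_pos: [0.5452, 0.0168, 0.1489]
orientation: [-3.072, 0.655, 0.001]
contact_force: [-1.2, 0.5, 4.7]
grip_width: 0.0154
gripper_force: 60.6
```

Call:
send_rows(deltas=[{"dx":0,"dy":0,"dz":0.1,"rx":0,"ry":0,"rz":7},{"dx":0,"dy":0,"dz":0.2,"rx":0,"ry":0,"rz":14},{"dx":0,"dy":0,"dz":0.2,"rx":0,"ry":0,"rz":21},{"dx":0,"dy":0,"dz":0.3,"rx":0,"ry":0,"rz":28},{"dx":0,"dy":0,"dz":0.4,"rx":0,"ry":0,"rz":35}])

```text
clock: 15.43
tcp_pos: [0.5453, 0.0165, 0.1493]
orientation: [3.127, 0.298, -0.001]
contact_force: [-2.1, -0.4, 5.0]
grip_width: 0.0154
gripper_force: 60.6
```

Call:
send_rows(deltas=[{"dx":0,"dy":0,"dz":0.1,"rx":0,"ry":0,"rz":7},{"dx":0,"dy":0,"dz":0.2,"rx":0,"ry":0,"rz":14},{"dx":0,"dy":0,"dz":0.2,"rx":0,"ry":0,"rz":21},{"dx":0,"dy":0,"dz":0.3,"rx":0,"ry":0,"rz":28},{"dx":0,"dy":0,"dz":0.4,"rx":0,"ry":0,"rz":35}])

```text
clock: 15.85
tcp_pos: [0.5455, 0.0162, 0.1497]
orientation: [2.893, 1.225, -0.001]
contact_force: [-1.8, -1.1, 4.3]
grip_width: 0.0156
gripper_force: 60.5
```

```bash
python3 s.py
```

```text
15.85 tcp [0.5455 0.0162 0.1497] psi 45.89 zax [-0.0004 -0.0005] j7 -60.0 F [-1.8 -1.1  4.3] M [-0.198  0.177 -0.264]
```

Second back-off done, with reverse moment felt (-0.26 N·m). Opening the fingers, turning the gripper back 180° around the stem, and regripping.

Call:
send_rows(deltas=[{"dx":0,"dy":0,"dz":0,"rx":0,"ry":0,"rz":-1},{"dx":0,"dy":0,"dz":0,"rx":0,"ry":0,"rz":-1},{"dx":0,"dy":0,"dz":0,"rx":0,"ry":0,"rz":-1},{"dx":0,"dy":0,"dz":2,"rx":0,"ry":0,"rz":-1},{"dx":0,"dy":0,"dz":3,"rx":0,"ry":0,"rz":-1}], jaw=44)

```text
clock: 16.27
tcp_pos: [0.5456, 0.0168, 0.1523]
orientation: [-2.907, -1.19, 0.0]
contact_force: [-0.0, 0.5, -0.5]
grip_width: 0.0442
gripper_force: 0.0
```

Call:
send_rows(deltas=[{"dx":0,"dy":0,"dz":0,"rx":0,"ry":0,"rz":7},{"dx":0,"dy":0,"dz":0,"rx":0,"ry":0,"rz":14},{"dx":0,"dy":0,"dz":0,"rx":0,"ry":0,"rz":21},{"dx":0,"dy":0,"dz":0,"rx":0,"ry":0,"rz":28},{"dx":0,"dy":0,"dz":0,"rx":0,"ry":0,"rz":35}])

```text
clock: 16.68
tcp_pos: [0.5457, 0.0168, 0.1524]
orientation: [2.408, 2.017, -0.0]
contact_force: [0.3, -0.5, 0.3]
grip_width: 0.0438
gripper_force: 0.0
```

```bash
python3 s.py; python3 rel.py
```

```text
16.6833 tcp [0.5457 0.0168 0.1524] psi 79.9 zax [ 0.0001 -0.0001] j7 -30.0 F [ 0.3 -0.5  0.3] M [-0.061  0.062  0.07 ]
tcp [0.5457 0.0168 0.1524] psi 79.9 zax [ 1.e-04 -1.e-04 -1.e+00] j [ 11.  23. -24. 110.  12.  49. -30.] F [ 0.3 -0.5  0.3] M [-0.061  0.062  0.07 ]
side blue [302.4 193.6] 15 zt 0.1776 xy [0.5445 0.0247] rel [-1.2  7.9]
side blue [301.5 200.2] 4 zt 0.1569 xy [0.5467 0.0278] rel [ 1. 11.]
```

Clean release, no side contact. Turning the rest of the way (146°).

Call:
send_rows(deltas=[{"dx":0,"dy":0,"dz":0,"rx":0,"ry":0,"rz":7},{"dx":0,"dy":0,"dz":0,"rx":0,"ry":0,"rz":14},{"dx":0,"dy":0,"dz":0,"rx":0,"ry":0,"rz":21},{"dx":0,"dy":0,"dz":0,"rx":0,"ry":0,"rz":28},{"dx":0,"dy":0,"dz":0,"rx":0,"ry":0,"rz":35}])

```text
clock: 17.2
tcp_pos: [0.5457, 0.0167, 0.1523]
orientation: [1.696, 2.645, -0.0]
contact_force: [-0.0, -0.7, -0.3]
grip_width: 0.0438
gripper_force: 0.0
```

Call:
send_rows(deltas=[{"dx":0,"dy":0,"dz":0,"rx":0,"ry":0,"rz":7},{"dx":0,"dy":0,"dz":0,"rx":0,"ry":0,"rz":14},{"dx":0,"dy":0,"dz":0,"rx":0,"ry":0,"rz":21},{"dx":0,"dy":0,"dz":0,"rx":0,"ry":0,"rz":28},{"dx":0,"dy":0,"dz":0,"rx":0,"ry":0,"rz":35}])

```text
clock: 17.62
tcp_pos: [0.5457, 0.0166, 0.1523]
orientation: [-0.822, -3.032, 0.0]
contact_force: [0.7, 0.2, 0.6]
grip_width: 0.0439
gripper_force: 0.0
```

Call:
send_rows(deltas=[{"dx":0,"dy":0,"dz":0,"rx":0,"ry":0,"rz":7},{"dx":0,"dy":0,"dz":0,"rx":0,"ry":0,"rz":14},{"dx":0,"dy":0,"dz":0,"rx":0,"ry":0,"rz":21},{"dx":0,"dy":0,"dz":0,"rx":0,"ry":0,"rz":28},{"dx":0,"dy":0,"dz":0,"rx":0,"ry":0,"rz":35}])

```text
clock: 18.03
tcp_pos: [0.5456, 0.0166, 0.1523]
orientation: [0.128, -3.139, 0.0]
contact_force: [0.1, 0.3, 0.1]
grip_width: 0.0441
gripper_force: 0.0
```

Call:
send_rows(deltas=[{"dx":0,"dy":0,"dz":0,"rx":0,"ry":0,"rz":7},{"dx":0,"dy":0,"dz":0,"rx":0,"ry":0,"rz":14},{"dx":0,"dy":0,"dz":0,"rx":0,"ry":0,"rz":21},{"dx":0,"dy":0,"dz":0,"rx":0,"ry":0,"rz":28},{"dx":0,"dy":0,"dz":0,"rx":0,"ry":0,"rz":35}])

```text
clock: 18.45
tcp_pos: [0.5457, 0.0166, 0.1522]
orientation: [1.065, -2.955, 0.0]
contact_force: [0.2, 0.4, 0.0]
grip_width: 0.0439
gripper_force: 0.0
```

Call:
send_rows(deltas=[{"dx":0,"dy":0,"dz":-1,"rx":0,"ry":0,"rz":5},{"dx":0,"dy":0,"dz":-2,"rx":0,"ry":0,"rz":5},{"dx":0,"dy":0,"dz":-3,"rx":0,"ry":0,"rz":5}])

```text
clock: 18.7
tcp_pos: [0.5456, 0.0166, 0.149]
orientation: [1.184, -2.91, -0.001]
contact_force: [-0.4, -0.1, -0.1]
grip_width: 0.0439
gripper_force: 0.0
```

```bash
python3 s.py
```

```text
18.7 tcp [0.5456 0.0166 0.149 ] psi -135.73 zax [-0.0006  0.0002] j7 97.0 F [-0.4 -0.1 -0.1] M [ 0.003 -0.012  0.01 ]
```

Call:
send_rows(deltas=[{"dx":0,"dy":0,"dz":0,"rx":0,"ry":0,"rz":0},{"dx":0,"dy":0,"dz":0,"rx":0,"ry":0,"rz":0},{"dx":0,"dy":0,"dz":0,"rx":0,"ry":0,"rz":0},{"dx":0,"dy":0,"dz":0,"rx":0,"ry":0,"rz":0},{"dx":0,"dy":0,"dz":0,"rx":0,"ry":0,"rz":0}], jaw=0, newtons=40)

```text
clock: 19.12
tcp_pos: [0.5458, 0.0167, 0.1494]
orientation: [-1.191, 2.907, -0.0]
contact_force: [-0.4, 0.5, 0.7]
grip_width: 0.0153
gripper_force: 42.3
```

Call:
send_rows(deltas=[{"dx":0,"dy":0,"dz":0,"rx":0,"ry":0,"rz":-7},{"dx":0,"dy":0,"dz":0,"rx":0,"ry":0,"rz":-14},{"dx":0,"dy":0,"dz":-0.1,"rx":0,"ry":0,"rz":-21},{"dx":0,"dy":0,"dz":-0.2,"rx":0,"ry":0,"rz":-28},{"dx":0,"dy":0,"dz":-0.3,"rx":0,"ry":0,"rz":-35}])

```text
clock: 19.53
tcp_pos: [0.5457, 0.0167, 0.1493]
orientation: [-0.254, 3.131, -0.0]
contact_force: [-1.1, -0.2, 1.4]
grip_width: 0.0153
gripper_force: 42.2
```

```bash
python3 s.py
```

```text
19.5333 tcp [0.5457 0.0167 0.1493] psi -170.73 zax [ 0.0003 -0.0002] j7 67.0 F [-1.1 -0.2  1.4] M [-0.045  0.074  0.262]
```

Call:
send_rows(deltas=[{"dx":0,"dy":0,"dz":-0.1,"rx":0,"ry":0,"rz":-7},{"dx":0,"dy":0,"dz":-0.2,"rx":0,"ry":0,"rz":-14},{"dx":0,"dy":0,"dz":-0.3,"rx":0,"ry":0,"rz":-21},{"dx":0,"dy":0,"dz":-0.4,"rx":0,"ry":0,"rz":-28},{"dx":0,"dy":0,"dz":-0.4,"rx":0,"ry":0,"rz":-35}])

```text
clock: 19.95
tcp_pos: [0.5457, 0.0168, 0.1489]
orientation: [0.699, 3.062, -0.0]
contact_force: [-1.0, -0.1, 0.1]
grip_width: 0.0156
gripper_force: 42.1
```

Call:
send_rows(deltas=[{"dx":0,"dy":0,"dz":-0.1,"rx":0,"ry":0,"rz":-7},{"dx":0,"dy":0,"dz":-0.2,"rx":0,"ry":0,"rz":-14},{"dx":0,"dy":0,"dz":-0.3,"rx":0,"ry":0,"rz":-21},{"dx":0,"dy":0,"dz":-0.4,"rx":0,"ry":0,"rz":-28},{"dx":0,"dy":0,"dz":-0.4,"rx":0,"ry":0,"rz":-35}])

```text
clock: 20.37
tcp_pos: [0.5458, 0.0168, 0.1485]
orientation: [1.588, 2.71, 0.0]
contact_force: [0.1, -0.3, -0.2]
grip_width: 0.0156
gripper_force: 42.1
```

Call:
send_rows(deltas=[{"dx":0,"dy":0,"dz":-0.1,"rx":0,"ry":0,"rz":-6},{"dx":0,"dy":0,"dz":-0.1,"rx":0,"ry":0,"rz":-12},{"dx":0,"dy":0,"dz":-0.2,"rx":0,"ry":0,"rz":-18},{"dx":0,"dy":0,"dz":-0.3,"rx":0,"ry":0,"rz":-24},{"dx":0,"dy":0,"dz":-0.3,"rx":0,"ry":0,"rz":-28}])

```text
clock: 20.78
tcp_pos: [0.5458, 0.0168, 0.1482]
orientation: [2.195, 2.247, 0.0]
contact_force: [0.4, -1.4, 0.7]
grip_width: 0.0154
gripper_force: 42.1
```

```bash
python3 s.py
```

```text
20.7833 tcp [0.5458 0.0168 0.1482] psi 91.33 zax [ 0.0005 -0.0002] j7 -19.0 F [ 0.4 -1.4  0.7] M [-0.045 -0.031  0.223]
```

Call:
send_rows(deltas=[{"dx":0,"dy":0,"dz":0,"rx":0,"ry":0,"rz":-2},{"dx":0,"dy":0,"dz":0,"rx":0,"ry":0,"rz":-4},{"dx":0,"dy":0,"dz":-0.1,"rx":0,"ry":0,"rz":-6},{"dx":0,"dy":0,"dz":-0.1,"rx":0,"ry":0,"rz":-8}])

```text
clock: 21.12
tcp_pos: [0.5458, 0.0169, 0.1481]
orientation: [2.343, 2.092, 0.001]
contact_force: [0.6, -0.6, 1.2]
grip_width: 0.0155
gripper_force: 42.2
```

```bash
python3 s.py
```

```text
21.1167 tcp [0.5458 0.0169 0.1481] psi 83.53 zax [ 0.0005 -0.0001] j7 -26.0 F [ 0.6 -0.6  1.2] M [-0.084  0.038  0.182]
```

Call:
send_rows(deltas=[{"dx":0,"dy":0,"dz":0,"rx":0,"ry":0,"rz":-2},{"dx":0,"dy":0,"dz":0,"rx":0,"ry":0,"rz":-4},{"dx":0,"dy":0,"dz":-0.1,"rx":0,"ry":0,"rz":-6},{"dx":0,"dy":0,"dz":-0.1,"rx":0,"ry":0,"rz":-8}])

```text
clock: 21.45
tcp_pos: [0.5458, 0.0168, 0.148]
orientation: [2.483, 1.924, 0.001]
contact_force: [0.2, -0.6, 0.9]
grip_width: 0.0155
gripper_force: 42.2
```

```bash
python3 s.py
```

```text
21.45 tcp [0.5458 0.0168 0.148 ] psi 75.53 zax [ 0.0005 -0.0001] j7 -34.0 F [ 0.2 -0.6  0.9] M [-0.046  0.056  0.208]
```

Call:
send_rows(deltas=[{"dx":0,"dy":0,"dz":0,"rx":0,"ry":0,"rz":-2},{"dx":0,"dy":0,"dz":0,"rx":0,"ry":0,"rz":-4},{"dx":0,"dy":0,"dz":-0.1,"rx":0,"ry":0,"rz":-6},{"dx":0,"dy":0,"dz":-0.1,"rx":0,"ry":0,"rz":-8}])

```text
clock: 21.78
tcp_pos: [0.5459, 0.0168, 0.1479]
orientation: [2.611, 1.746, 0.001]
contact_force: [-0.7, 0.1, 0.7]
grip_width: 0.0155
gripper_force: 42.2
```

```bash
python3 s.py
```

```text
21.7833 tcp [0.5459 0.0168 0.1479] psi 67.53 zax [ 0.0005 -0.    ] j7 -41.0 F [-0.7  0.1  0.7] M [-0.066  0.019  0.242]
```

Call:
send_rows(deltas=[{"dx":0,"dy":0,"dz":0,"rx":0,"ry":0,"rz":-2},{"dx":0,"dy":0,"dz":0,"rx":0,"ry":0,"rz":-4},{"dx":0,"dy":0,"dz":-0.1,"rx":0,"ry":0,"rz":-6},{"dx":0,"dy":0,"dz":-0.1,"rx":0,"ry":0,"rz":-8}])

```text
clock: 22.12
tcp_pos: [0.5459, 0.0168, 0.1478]
orientation: [2.727, 1.559, 0.001]
contact_force: [-0.2, 0.5, 1.9]
grip_width: 0.0155
gripper_force: 42.2
```

```bash
python3 s.py
```

```text
22.1167 tcp [0.5459 0.0168 0.1478] psi 59.53 zax [ 0.0006 -0.0001] j7 -48.0 F [-0.2  0.5  1.9] M [-0.024  0.045  0.194]
```

Call:
send_rows(deltas=[{"dx":0,"dy":0,"dz":0,"rx":0,"ry":0,"rz":-2},{"dx":0,"dy":0,"dz":0,"rx":0,"ry":0,"rz":-4},{"dx":0,"dy":0,"dz":-0.1,"rx":0,"ry":0,"rz":-6},{"dx":0,"dy":0,"dz":-0.1,"rx":0,"ry":0,"rz":-8}])

```text
clock: 22.45
tcp_pos: [0.5459, 0.0168, 0.1477]
orientation: [2.829, 1.365, 0.001]
contact_force: [-0.6, -0.2, 0.9]
grip_width: 0.0157
gripper_force: 42.2
```

```bash
python3 s.py
```

```text
22.45 tcp [0.5459 0.0168 0.1477] psi 51.53 zax [ 0.0006 -0.0001] j7 -55.0 F [-0.6 -0.2  0.9] M [-0.094  0.051  0.2  ]
```

Call:
send_rows(deltas=[{"dx":0,"dy":0,"dz":0,"rx":0,"ry":0,"rz":-2},{"dx":0,"dy":0,"dz":0,"rx":0,"ry":0,"rz":-4},{"dx":0,"dy":0,"dz":-0.1,"rx":0,"ry":0,"rz":-6},{"dx":0,"dy":0,"dz":-0.1,"rx":0,"ry":0,"rz":-8}])

```text
clock: 22.78
tcp_pos: [0.5459, 0.0168, 0.1476]
orientation: [2.917, 1.165, 0.001]
contact_force: [-0.1, -1.0, 1.5]
grip_width: 0.0157
gripper_force: 42.2
```

```bash
python3 s.py
```

```text
22.7833 tcp [0.5459 0.0168 0.1476] psi 43.53 zax [ 0.0006 -0.0001] j7 -62.0 F [-0.1 -1.   1.5] M [-0.066  0.065  0.185]
```

Call:
send_rows(deltas=[{"dx":0,"dy":0,"dz":0,"rx":0,"ry":0,"rz":-2},{"dx":0,"dy":0,"dz":0,"rx":0,"ry":0,"rz":-4},{"dx":0,"dy":0,"dz":-0.1,"rx":0,"ry":0,"rz":-6},{"dx":0,"dy":0,"dz":-0.1,"rx":0,"ry":0,"rz":-8}])

```text
clock: 23.12
tcp_pos: [0.5459, 0.0168, 0.1475]
orientation: [2.992, 0.958, 0.001]
contact_force: [-0.0, -0.3, 1.3]
grip_width: 0.0157
gripper_force: 42.2
```

```bash
python3 s.py
```

```text
23.1167 tcp [0.5459 0.0168 0.1475] psi 35.53 zax [ 0.0007 -0.    ] j7 -69.0 F [-0.  -0.3  1.3] M [-0.065  0.002  0.16 ]
```

Call:
send_rows(deltas=[{"dx":0,"dy":0,"dz":0,"rx":0,"ry":0,"rz":-2},{"dx":0,"dy":0,"dz":0,"rx":0,"ry":0,"rz":-4},{"dx":0,"dy":0,"dz":-0.1,"rx":0,"ry":0,"rz":-6},{"dx":0,"dy":0,"dz":-0.1,"rx":0,"ry":0,"rz":-8}])

```text
clock: 23.45
tcp_pos: [0.5459, 0.0168, 0.1474]
orientation: [3.051, 0.748, 0.001]
contact_force: [-0.5, -0.5, 1.0]
grip_width: 0.0156
gripper_force: 42.2
```

```bash
python3 s.py
```

```text
23.45 tcp [0.5459 0.0168 0.1474] psi 27.53 zax [ 0.0006 -0.0001] j7 -77.0 F [-0.5 -0.5  1. ] M [-0.122  0.01   0.194]
```

Call:
send_rows(deltas=[{"dx":0,"dy":0,"dz":0,"rx":0,"ry":0,"rz":-2},{"dx":0,"dy":0,"dz":0,"rx":0,"ry":0,"rz":-4},{"dx":0,"dy":0,"dz":-0.1,"rx":0,"ry":0,"rz":-6},{"dx":0,"dy":0,"dz":-0.1,"rx":0,"ry":0,"rz":-8}])

```text
clock: 23.78
tcp_pos: [0.5459, 0.0168, 0.1473]
orientation: [3.096, 0.533, 0.001]
contact_force: [-0.4, -0.6, 2.6]
grip_width: 0.0156
gripper_force: 42.2
```

```bash
python3 s.py
```

```text
23.7833 tcp [0.5459 0.0168 0.1473] psi 19.53 zax [ 0.0006 -0.0001] j7 -84.0 F [-0.4 -0.6  2.6] M [-0.123  0.01   0.22 ]
```

Call:
send_rows(deltas=[{"dx":0,"dy":0,"dz":0,"rx":0,"ry":0,"rz":-2},{"dx":0,"dy":0,"dz":0,"rx":0,"ry":0,"rz":-4},{"dx":0,"dy":0,"dz":-0.1,"rx":0,"ry":0,"rz":-6},{"dx":0,"dy":0,"dz":-0.1,"rx":0,"ry":0,"rz":-8}])

```text
clock: 24.12
tcp_pos: [0.5459, 0.0168, 0.1472]
orientation: [3.126, 0.316, 0.001]
contact_force: [0.2, -0.8, 1.1]
grip_width: 0.0153
gripper_force: 42.2
```

```bash
python3 s.py
```

```text
24.1167 tcp [0.5459 0.0168 0.1472] psi 11.53 zax [ 0.0007 -0.0001] j7 -91.0 F [ 0.2 -0.8  1.1] M [-0.154 -0.037  0.198]
```

Call:
send_rows(deltas=[{"dx":0,"dy":0,"dz":0,"rx":0,"ry":0,"rz":-2},{"dx":0,"dy":0,"dz":0,"rx":0,"ry":0,"rz":-4},{"dx":0,"dy":0,"dz":-0.1,"rx":0,"ry":0,"rz":-6},{"dx":0,"dy":0,"dz":-0.1,"rx":0,"ry":0,"rz":-8}])

```text
clock: 24.45
tcp_pos: [0.5459, 0.0168, 0.1471]
orientation: [3.14, 0.097, 0.001]
contact_force: [-0.5, -0.4, 1.6]
grip_width: 0.0156
gripper_force: 42.2
```

```bash
python3 s.py
```

```text
24.45 tcp [0.5459 0.0168 0.1471] psi 3.53 zax [ 0.0006 -0.0001] j7 -98.0 F [-0.5 -0.4  1.6] M [-0.121  0.014  0.22 ]
```

Call:
send_rows(deltas=[{"dx":0,"dy":0,"dz":0,"rx":0,"ry":0,"rz":-2},{"dx":0,"dy":0,"dz":0,"rx":0,"ry":0,"rz":-4},{"dx":0,"dy":0,"dz":-0.1,"rx":0,"ry":0,"rz":-6},{"dx":0,"dy":0,"dz":-0.1,"rx":0,"ry":0,"rz":-8}])

```text
clock: 24.78
tcp_pos: [0.546, 0.0168, 0.1471]
orientation: [3.139, -0.121, 0.001]
contact_force: [0.4, -0.9, 1.9]
grip_width: 0.0154
gripper_force: 42.3
```

```bash
python3 s.py
```

```text
24.7833 tcp [0.546  0.0168 0.1471] psi -4.42 zax [ 0.0009 -0.0003] j7 -105.0 F [ 0.4 -0.9  1.9] M [-0.187  0.054  0.595]
```

Bottom felt: Mz jumped from 0.22 to 0.595 N·m. Easing back within the socket play, then releasing and lifting away.

Call:
send_rows(deltas=[{"dx":0,"dy":0,"dz":0,"rx":0,"ry":0,"rz":2},{"dx":0,"dy":0,"dz":0,"rx":0,"ry":0,"rz":5},{"dx":0,"dy":0,"dz":0,"rx":0,"ry":0,"rz":5}])

```text
clock: 25.03
tcp_pos: [0.546, 0.0167, 0.1471]
orientation: [-3.141, -0.019, -0.001]
contact_force: [-0.4, -0.3, 2.2]
grip_width: 0.0157
gripper_force: 42.3
```

Call:
send_rows(deltas=[{"dx":0,"dy":0,"dz":0,"rx":0,"ry":0,"rz":0},{"dx":0,"dy":0,"dz":0,"rx":0,"ry":0,"rz":0},{"dx":0,"dy":0,"dz":0,"rx":0,"ry":0,"rz":0},{"dx":0,"dy":0,"dz":0,"rx":0,"ry":0,"rz":0},{"dx":0,"dy":0,"dz":0,"rx":0,"ry":0,"rz":0}], jaw=44)

```text
clock: 25.45
tcp_pos: [0.5456, 0.0167, 0.1466]
orientation: [-3.141, -0.016, 0.0]
contact_force: [0.5, -0.1, 0.9]
grip_width: 0.0439
gripper_force: 0.0
```

Call:
send_rows(deltas=[{"dx":0,"dy":0,"dz":15,"rx":0,"ry":0,"rz":0},{"dx":0,"dy":0,"dz":40,"rx":0,"ry":0,"rz":0},{"dx":0,"dy":0,"dz":80,"rx":0,"ry":0,"rz":0},{"dx":0,"dy":0,"dz":120,"rx":0,"ry":0,"rz":0},{"dx":0,"dy":0,"dz":150,"rx":0,"ry":0,"rz":0}])

```text
clock: 25.87
tcp_pos: [0.5462, 0.0167, 0.2999]
orientation: [-3.141, -0.016, -0.004]
contact_force: [1.6, 0.6, 0.3]
grip_width: 0.0439
gripper_force: 0.0
```

Call:
send_rows(deltas=[{"dx":0,"dy":-35,"dz":10,"rx":0,"ry":0,"rz":0},{"dx":0,"dy":-70,"dz":20,"rx":0,"ry":0,"rz":0},{"dx":0,"dy":-105,"dz":30,"rx":0,"ry":0,"rz":0},{"dx":0,"dy":-140,"dz":40,"rx":0,"ry":0,"rz":0},{"dx":0,"dy":-160,"dz":50,"rx":0,"ry":0,"rz":0}])

```text
clock: 26.28
tcp_pos: [0.5448, -0.1481, 0.3473]
orientation: [3.14, 0.009, -0.0]
contact_force: [0.2, -0.5, 0.5]
grip_width: 0.044
gripper_force: 0.0
```

```bash
python3 s.py
python3 - <<'E'
from m import *
f=cam("side");g=cam("top")
for n,x in(("side",f),("top",g)):
    P=cloud(x)
    for nm,h in(("red",RED),("blue",BLUE)):
        for c,s,l in blobs(x,h):
            q=np.nanmedian(P[l],0)
            if np.hypot(q[0]-.546,q[1]-.017)<.1: print(n,nm,c.round(1),q.round(4),np.nanpercentile(P[l][:,2],90).round(4))
a=f["frame"][140:260,230:380];b=g["frame"][145:265,250:400]
cv2.imwrite("pics/end.png",cv2.convertScaleAbs(cv2.resize(np.hstack([a,b]),None,fx=2.6,fy=2.6,interpolation=cv2.INTER_CUBIC),alpha=1.6))
E
```

```text
26.2833 tcp [ 0.5448 -0.1481  0.3473] psi 0.33 zax [-0.0001 -0.0018] j7 -81.0 F [ 0.2 -0.5  0.5] M [-0.07  -0.041 -0.013]
side red [278.2 191.6] [0.6098 0.0252 0.1784] 0.1854
side blue [302.1 194.6] [0.5459 0.0223 0.1715] 0.1747
top red [312.1 175.6] [0.6073 0.019  0.1807] 0.1832
top blue [312.9 199.3] [0.5442 0.0169 0.1715] 0.1744
```

View pics/end.png

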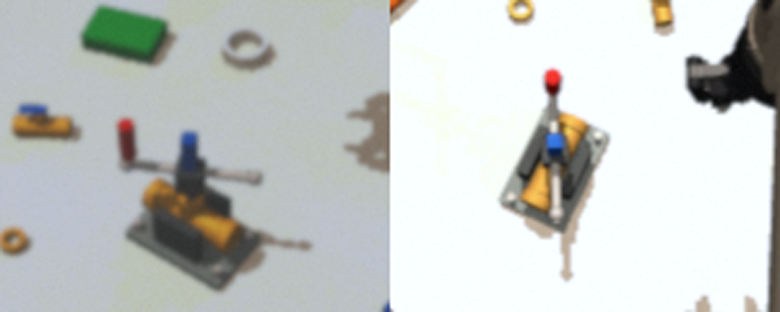

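The final views show the wrench level on the tap: stem at side crop (188,140), knob at (126,130). The valve still lies in line with the clamp and the gripper is clear. Letting the arm settle, then handing in.

Call:
send_rows(deltas=[{"dx":0,"dy":0,"dz":0,"rx":0,"ry":0,"rz":0},{"dx":0,"dy":0,"dz":0,"rx":0,"ry":0,"rz":0},{"dx":0,"dy":0,"dz":0,"rx":0,"ry":0,"rz":0},{"dx":0,"dy":0,"dz":0,"rx":0,"ry":0,"rz":0},{"dx":0,"dy":0,"dz":0,"rx":0,"ry":0,"rz":0}])

```text
clock: 26.8
tcp_pos: [0.5457, -0.1422, 0.3463]
orientation: [-3.141, -0.019, 0.001]
contact_force: [-0.2, -0.4, 0.5]
grip_width: 0.0439
gripper_force: 0.0
```

```bash
python3 -c "
from bench import r
print(r.hand_in())"
```

```text
the job is handed in; nothing more can be done
None
```

The job is handed in (no verdict shown): the tap was worked in as asked and bottomed by feel at about 0.6 N·m, the wrench sits level and released on its head, the valve looks untwisted, and nothing else was moved.

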